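# Lay a dyed die block against the filing stop

### The arm

A 6-joint arm with a two-finger parallel gripper is mounted at the origin on the work surface. World frame = base frame: x ahead of the robot, y to its left, z up, the work surface at z = 0. Lengths are in m, angles in rad, forces in N, time in s.
With the tool pointing down it reaches from about 0.3 to 0.825 m from the base axis. Payload 5.4 kg.
Tool frame: the origin (TCP) lies at the very end of the fingers, on their centre line; the grasp point (between the pads) lies 19 mm behind it; z points along the fingers, y is the line along which they close (so a half turn about z gives the same grasp; the last joint's range is limited). The gripper opens to 92 mm and grips with 3 to 60 N. Pads are 20 mm wide; open, the fingers measure 128 mm over their backs; the gripper's body (75 mm by 189 mm) begins 69 mm behind the grasp point.
Start: joints at [0.974, 0.158, 1.597, -0, 1.386, -0.21], TCP at [0.217, 0.532, 0.215] pointing down, gripper open.
Joint ranges: [-2.91, 2.91], [-0.94, 2.29], [0.18, 2.7], [-1.29, 4.43], [0.17, 2.64], [-3, 3]. Speed limits (rad/s): [2.57, 2.57, 3.14, 3.14, 3.14, 3.14].

### API

Orientations are given as a rotation vector (axis times angle).
In Python, from workcell import bot gives the robot as it stands. Calls block until the motion is done:
- bot.goto(position, orientation): joint-space move of the TCP to a pose.
- bot.line_to(position, rot=None, max_speed=0.15): straight line of the TCP; rot=None keeps the orientation; max_speed is the mean speed in m/s.
- bot.set_joints(angles): joint-space move.
- bot.set_gripper(opening, newtons=None): opening from 0.0 (shut) to 1.0 (fully open); newtons is the grip in N (None keeps the last); returns when the fingers have stopped.
- bot.hold(seconds).
- bot.inverse_kinematics(position, orientation): joint angles nearest the present ones, or None.
- bot.read_camera(name): name is "side" or "top" or "wrist"; returns a dict with "pixels" (420x560x3 uint8, blue, green, red), "fx", "fy", "cx", "cy" (pixels), "R" (3x3) and "t" (3): a world point X has camera coordinates R X + t. Camera axes: x right, y down, z forward; pixel columns grow to the right and rows downward; lengths in m; the calibration is good to about 2 mm. A picture is of the moment at which its call begins. There is no depth.
A pose or a line that the arm cannot do raises bot.MotionError and nothing moves.
- bot.job_done(): hands the job in; it is judged then, once.
Readings, each from a call of its own:
- bot.current_clock(): time.
- bot.current_joints(): joint angles.
- bot.current_joint_vel(): joint speeds.
- bot.current_effort(): joint torques, N m.
- bot.current_ee_pos(): TCP position.
- bot.current_tool_rot(): TCP orientation.
- bot.current_contact_force(): force on the tool from outside, world axes, zero at the start.
- bot.current_ft_torque(): the same for the moment, N m.
- bot.current_opening(): opening from 0.0 (shut) to 1.0 (fully open).
- bot.current_grip_force(): force on a finger pad.
Only numpy, scipy, OpenCV 4.12 (cv2) and the standard library are available. Lean on these libraries where they do the work, as an engineer would, in place of code of your own. Each camera call takes 0.05 s, during which the arm holds its last target. There are 200 camera calls.

### The job

Get the aluminium block with the blue-dyed face ready for filing: push it over with the fingertips so that it lies on the filing board with its blue face up, then push it along the board until its end sits flat against the dark stop bar. Only push it, never pick it up, and leave the bare block standing and all the other things on the bench where they are.

Things in the scene. Friction and masses are not known exactly. Their poses are not given: they have to be found in the camera images.
- filing_board: fixed plywood board on the bench, 290 (x) x 280 (y) x 18 mm thick. Origin: centre of its underside, on the bench; z up, +x points towards its stop bar (away from the robot, turned up to 0.3 rad). The dark wooden stop bar runs across its far edge, 25 mm thick (x), 22 mm high above the board's top.
- stop_face (a point): point on the filing board: middle of the stop bar's near face, at the height of the board's top (18 mm above the bench); axes as the board's. Anything lying flat against the stop touches the plane x = 0 of this frame.
- dyed_block: loose solid aluminium block, 40 (x) x 50 (y) x 100 mm (z), 0.4 to 0.7 kg, that starts standing on end on the near half of the filing board, in its left or right lane (about 75 mm from the board's middle line). Origin: centre of the 40 x 50 mm end it starts on; z runs along its length, x through its thickness. Its -x face is blue.
- block_center (a point): centre of the dyed block's volume (50 mm from each end)
- blue_face (a point): centre of the block's blue 50 x 100 mm face (its -x face); a 12 mm blue band runs over onto the top end. It starts facing the robot, away from the stop, within 0.2 rad of the board's direction. Pushed near its top, the block tips about its far lower edge (it goes over past 0.38 rad) and falls blue face up, head towards the stop and 25 to 80 mm short of it.
- block_head (a point): centre of the dyed block's 40 x 50 mm end that starts on top (100 mm from the body's origin); this end goes against the stop
- bare_block: bystander: aluminium block of the same size, 40 x 50 x 100 mm, with no dye, standing on end on the near half of the filing board in the other lane. Origin: centre of its underside. It stays standing where it is.
- brass_drift: bystander: brass pin 24 mm across, 75 mm tall, standing on the bench just beside the left (+y) edge of the board. Origin: centre of its underside.
- dye_bottle: bystander: closed bottle with a blue cap, 44 mm across, 85 mm tall, standing on the bench to the left. Origin: centre of its underside.
- flat_file: bystander: flat file with a green handle, 285 mm long, up to 22 mm thick, lying on the bench to the right. Origin: on the bench under it, about mid-length; its blade points to +x.
- chip_tray: bystander: clear open tray of metal bits, 120 x 85 x 35 mm, on the bench far right. Origin: centre of its underside.
- small_block: bystander: small bare aluminium block, 60 x 25 x 22 mm, lying on the bench far left. Origin: centre of its underside.
- brush: bystander: brush lying on the bench to the left. Origin: on its underside.
There are look-alikes about, which are no part of the job. Leave any pink look-alike of the dyed_block alone.

How it is judged:
On the way:
1. the dyed block lies on the board, blue face up (angle between dyed_block's own z axis and vertical between 1.47 and 1.67 rad and height (world z) of blue_face above 0.053 m and height (world z) of block_center below 0.044 m), for 0.2 s.
At the end, for the whole second after the job is handed in: The dyed block lies flat and still on the filing board with its blue face up (within about 0.1 rad), its head end within 4 mm of the stop bar's near face and square to it within 0.1 rad; the bare block stands within 10 mm of where it was, and the other things within 20 mm of where they were (all of step 1 and x of block_head in the frame of stop_face between -0.004 and 0.003 m and y of block_head in the frame of stop_face between -0.125 and 0.125 m and angle between the z axis of dyed_block and the x axis of filing_board, either way round below 0.1 rad and linear speed of dyed_block below 0.01 m/s and angle between bare_block's own z axis and vertical below 0.1 rad and distance of bare_block from where it was at the start of the episode below 0.01 m and distance of each of brass_drift, dye_bottle, flat_file, chip_tray, small_block, brush from where it was at the start of the episode below 0.02 m); the robot touches nothing.
It fails at once if the dyed block is lifted or carried (its centre rises more than about 13 mm above what tipping takes, or is off the board by more than about 12 mm once it lies) (height (world z) of block_center above 0.085 m or (angle between dyed_block's own z axis and vertical above 1.3 rad and height (world z) of block_center above 0.062 m)).
It fails at once if the bare block is moved more than 10 mm, lifted or tipped (distance of bare_block from where it was at the start of the episode above 0.01 m or angle between bare_block's own z axis and vertical above 0.15 rad).
It fails at once if another thing on the bench is moved more than 20 mm (distance of any of brass_drift, dye_bottle, flat_file, chip_tray, small_block, brush from where it was at the start of the episode above 0.02 m).
It also fails if it takes over 64 s, if anything falls off the work surface, if the arm or the gripper's body presses on something with over 40 N, if the wrist force passes 120 N, or if a joint passes its speed limit or range.

## Working session

There is one attempt and no reset: what is moved stays moved. The work goes in short steps, each a Python script; the robot and the scene stay as the last script left them, time stands still between calls to the robot, and variables do not carry over. Pictures are saved under pics/ and viewed, at most 10 in all, crops included, and the job is handed in when it is done.

```bash
ls; mkdir -p pics
python3 - <<'E'
from workcell import bot
import cv2,numpy as np
for n in("top","side"):
    c=bot.read_camera(n); cv2.imwrite(f"pics/{n}0.png",c["pixels"]); print(n,c["fx"],c["cx"],c["cy"],np.round(c["R"],3).tolist(),np.round(c["t"],3), np.round(-c["R"].T@c["t"],3))
print(bot.current_clock(),bot.current_tool_rot())
E
```

```text
pics
top 462.1171164206186 286.0916965068589 206.1512362161027 [[0.019, -1.0, 0.007], [-0.995, -0.02, -0.098], [0.098, -0.005, -0.995]] [0.005 0.547 1.332] [0.414 0.023 1.379]
side 543.6920211688737 282.5176178788107 209.27276599678487 [[-0.894, -0.448, -0.022], [-0.225, 0.49, -0.842], [0.388, -0.748, -0.538]] [0.455 0.194 1.302] [-0.056  1.083  0.874]
0.1 [-6.03696348e-01 -3.08238917e+00  2.41563148e-03]
```

View pics/top0.png

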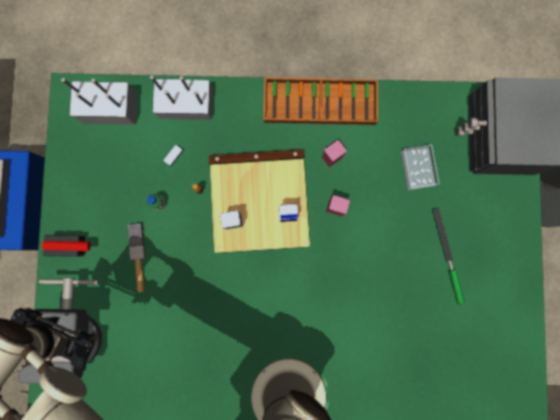

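View pics/side0.png

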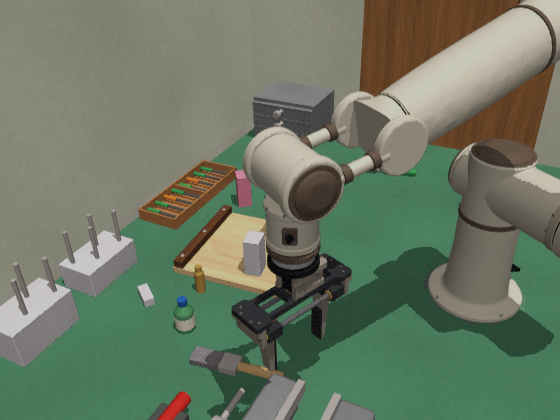

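The top view shows the board at cols 210–308, rows 150–252, with the stop bar at the top. The dyed block is in the right lane at (289,213) with its blue edge toward the robot. The bare block is at (231,219), and the pink look-alikes are right of the board at (335,152) and (339,205). In the side view the arm hides the dyed block. Next I'll take wrist views from two places.

```bash
cat > h.py <<'E'
from workcell import bot
import cv2,numpy as np
from scipy.spatial.transform import Rotation as Ro
def ray(c,u,v):
    d=c["R"].T@np.array([(u-c["cx"])/c["fx"],(v-c["cy"])/c["fy"],1]); return -c["R"].T@c["t"],d/np.linalg.norm(d)
def onz(c,u,v,z):
    o,d=ray(c,u,v); return o+d*(z-o[2])/d[2]
def two(c1,p1,c2,p2):
    o1,d1=ray(c1,*p1);o2,d2=ray(c2,*p2)
    s=np.linalg.lstsq(np.c_[d1,-d2],o2-o1,rcond=None)[0]
    a,b=o1+s[0]*d1,o2+s[1]*d2
    return (a+b)/2,np.linalg.norm(a-b)
def down(yaw): # tool z down, tool y axis along world direction yaw
    y=np.array([np.cos(yaw),np.sin(yaw),0]);z=np.array([0,0,-1.]);x=np.cross(y,z)
    return Ro.from_matrix(np.c_[x,y,z]).as_rotvec()
def snap(n,f):
    c=bot.read_camera(n); cv2.imwrite(f"pics/{f}.png",c["pixels"]); np.save(f"pics/{f}.npy",c,allow_pickle=True); return c
def load(f): return np.load(f"pics/{f}.npy",allow_pickle=True).item()
E
python3 - <<'E'
from h import *
c=snap("top","top1")
for n,p,z in [("FL",(210,157),.04),("FR",(303,151),.04),("NR",(309,245),.018),("NL",(215,252),.018),("dyed",(289,210),.118),("bare",(231,217),.118),("pink1",(339,202),.1),("pink2",(335,150),.1),("drift",(197,187),.07)]: print(n,onz(c,*p,z).round(3))
for i,(x,y) in enumerate([(0.40,-0.03),(0.47,0.03)]):
    bot.goto([x,y,0.33],down(np.pi/2)); w=snap("wrist",f"w{i}"); print((-w["R"].T@w["t"]).round(3),w["R"].round(2).tolist(),w["fx"])
print(bot.current_joints(),bot.current_clock())
cv2.imwrite("pics/ww.png",cv2.resize(np.hstack([load("w0")["pixels"],load("w1")["pixels"]]),(800,300)))
E
```

```text
FL [0.686 0.242 0.04 ]
FR [ 0.71  -0.031  0.04 ]
NR [ 0.435 -0.054  0.018]
NL [0.409 0.221 0.018]
dyed [0.528 0.008 0.118]
bare [0.505 0.166 0.118]
pink1 [ 0.554 -0.131  0.1  ]
pink2 [ 0.701 -0.119  0.1  ]
drift [0.592 0.271 0.07 ]
[ 0.333 -0.03   0.5  ] [[-0.0, 1.0, 0.0], [0.97, 0.0, 0.24], [0.24, 0.0, -0.97]] 350.4056528283121
[0.403 0.03  0.5  ] [[-0.0, 1.0, 0.0], [0.97, 0.0, 0.24], [0.24, 0.0, -0.97]] 350.4056528283121
[-1.92913294e-01 -1.69576896e-01  1.69924043e+00 -3.58271176e-04
  1.61280709e+00 -1.76485050e+00] 2.8667
```

View pics/ww.png

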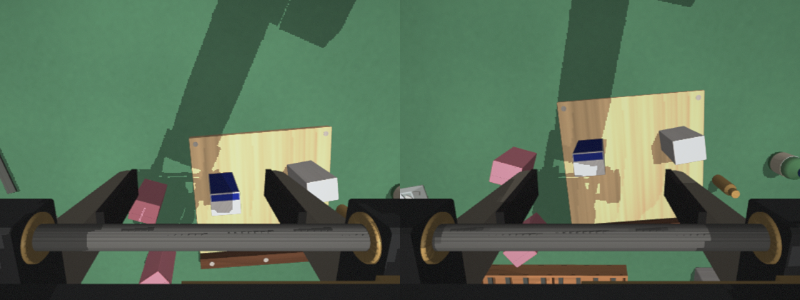

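The wrist view is inverted: image down is +x. The near parts of both blocks show, with the dyed block's blue face toward the robot at full-resolution (314,260) in w0, but the stop bar is hidden by the gripper. I'll shut the gripper and take two views from further forward.

Run:
```python
from h import *
bot.set_gripper(0.0)
for i,(x,y) in enumerate([(0.50,0.03),(0.53,0.14)]):
    bot.goto([x,y,0.36],down(np.pi/2)); w=snap("wrist",f"w{i+2}"); print((-w["R"].T@w["t"]).round(3))
snap("side","side2")
cv2.imwrite("pics/ww2.png",np.vstack([load("w2")["pixels"][40:340],load("w3")["pixels"][40:340]]))
```

```text
[0.433 0.03  0.531]
[0.462 0.14  0.529]
```

View pics/ww2.png

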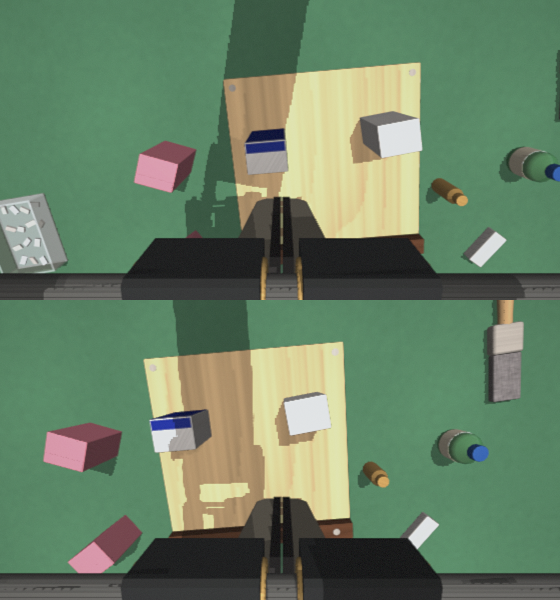

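View pics/side2.png

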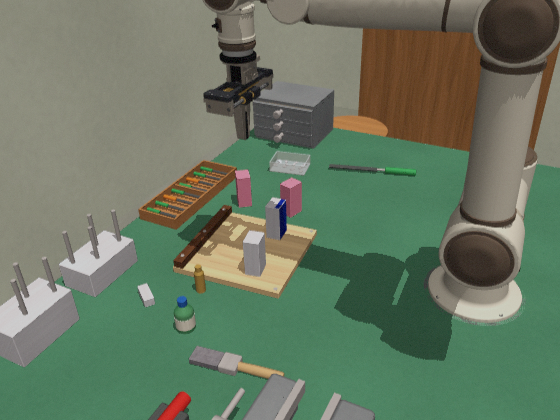

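In w2 the dyed block's blue band is at about (266,186) in full-image pixels. In w3 it is at about (170,164), the board is at cols 145–350, and the stop's base line runs from (172,271) to (350,259). The side view shows the dyed block standing free next to the bare one. Now I'll measure these.

```bash
cat > meas.py <<'E'
from h import *
def quad(m):
    cs,_=cv2.findContours(m,cv2.RETR_EXTERNAL,cv2.CHAIN_APPROX_NONE); c=max(cs,key=cv2.contourArea)
    return cv2.boxPoints(cv2.minAreaRect(c)),cv2.contourArea(c)
def bright_blue(p,lo):
    h=cv2.cvtColor(p,cv2.COLOR_BGR2HSV); return cv2.inRange(h,(110,120,lo),(130,255,255))
def wood(p):
    h=cv2.cvtColor(p,cv2.COLOR_BGR2HSV); return cv2.inRange(h,(10,40,70),(32,255,255))
def line(pts):
    vx,vy,x,y=cv2.fitLine(np.float32(pts),cv2.DIST_HUBER,0,.01,.01).ravel(); return np.array([x,y]),np.array([vx,vy])
E
python3 - <<'E'
from meas import *
for f in("w2","w3"):
    c=load(f);p=c["pixels"];hsv=cv2.cvtColor(p,cv2.COLOR_BGR2HSV)
    m=cv2.inRange(hsv,(105,120,30),(135,255,255)); m[:, :100]=0; m[:,330:]=0
    v=hsv[...,2][m>0]; print(f,np.percentile(v,[5,25,50,75,95]),len(v))
    t=(np.percentile(v,5)+np.percentile(v,95))/2
    q,a=quad(bright_blue(p,int(t))); print("band",q.round(1).tolist(),a)
    for z in(.108,.118,.128): print(z,[onz(c,*x,z)[:2].round(4).tolist() for x in q])
    w=wood(p); n=[];s=[]
    for u in range(250,410) if f=="w2" else range(165,335):
        r=np.nonzero(w[:,u])[0]
        if len(r): n.append(onz(c,u,r[0]-.5,.018)[:2])
    for u in list(range(180,240))+list(range(318,340)):
        r=np.nonzero(w[:320,u])[0]
        if f=="w3" and len(r): s.append(onz(c,u,r[-1]+.5,.018)[:2])
    for nm,pts in(("near",n),("stop",s)):
        if pts:
            o,d=line(pts); d=d*np.sign(d[1]); print(nm,o,d,"normal yaw",np.arctan2(-d[0],d[1]), np.abs((np.array(pts)-o)@[d[1],-d[0]]).mean())
    l=[]
    for r in range(120,200):
        k=np.nonzero(w[r])[0]
        l.append(onz(c,k[-1]+.5,r,.018)[:2])
    print("left edge",line(l))
E
```

```text
w2 [ 56.  58. 105. 107. 109.] 623
band [[245.8000030517578, 184.3000030517578], [282.8999938964844, 181.1999969482422], [283.6000061035156, 189.5], [246.5, 192.60000610351562]] 270.5
0.108 [[0.5105, -0.0134], [0.5066, 0.032], [0.517, 0.0329], [0.5209, -0.0128]]
0.118 [[0.5087, -0.0124], [0.5049, 0.032], [0.5151, 0.0328], [0.5188, -0.0118]]
0.128 [[0.5068, -0.0114], [0.5032, 0.0319], [0.5131, 0.0327], [0.5168, -0.0108]]
near [0.42298588 0.06373458] [-0.08305527  0.99654496] normal yaw 0.083151065 0.0003604148098604445
left edge (array([0.49473307, 0.25583062], dtype=float32), array([0.20182233, 0.97942215], dtype=float32))
w3 [ 57. 107. 111. 165. 167.] 447
band [[150.60000610351562, 160.8000030517578], [174.3000030517578, 158.8000030517578], [175.10000610351562, 167.8000030517578], [151.39999389648438, 169.8000030517578]] 181.5
0.108 [[0.5097, -0.0164], [0.5074, 0.0122], [0.5182, 0.0123], [0.5206, -0.0164]]
0.118 [[0.5086, -0.0127], [0.5063, 0.0152], [0.5169, 0.0153], [0.5192, -0.0127]]
0.128 [[0.5075, -0.009], [0.5052, 0.0182], [0.5155, 0.0184], [0.5178, -0.009]]
near [0.42065018 0.09596987] [-0.08323216  0.9965302 ] normal yaw 0.08332856 0.00035690384711298885
stop [0.7027139  0.10844395] [0.0059034 0.9999826] normal yaw -0.0059034387 0.0029186311414253546
left edge (array([0.51472116, 0.2781274 ], dtype=float32), array([0.37617692, 0.9265478 ], dtype=float32))
```

The block's near top edge agrees between the two views at z=0.118, about (0.507,0.010), and the face yaw of about 0.083 matches the board. Next I'll tip it.

Run:
```python
from h import *
yaw=.083; n=np.array([np.cos(yaw),np.sin(yaw),0]); F=np.array([.507,.010,0])
at=lambda d,z: (F+n*d)+[0,0,z]
R=down(yaw+np.pi/2)
bot.goto(at(-.05,.2),R); bot.line_to(at(-.045,.104))
for d in np.arange(-.025,.034,.004):
    bot.line_to(at(d,.104),max_speed=.04); f=bot.current_contact_force(); print(round(d,3),f.round(1))
    if d>.012 and abs(f@n)<.3: break
bot.hold(.5); snap("side","side3")
bot.line_to(at(-.06,.2),max_speed=.2); bot.hold(.2)
w=snap("wrist","w4"); snap("top","top4"); print(bot.current_clock(),bot.current_ee_pos())
cv2.imwrite("pics/c4.png",np.vstack([cv2.resize(load("side3")["pixels"][160:310,150:350],(560,420)),w["pixels"][:180]]))
```

```text
-0.025 [-0.1 -0.5  0.1]
-0.021 [-0.1 -0.4 -0.3]
-0.017 [ 0.7  0.3 -0.2]
-0.013 [-0.9  0.2  0.8]
-0.009 [-1.6  0.1 -0.4]
-0.005 [-1.5 -0.2 -0.4]
-0.001 [-1.4  0.2  0.1]
0.003 [-0.6  0.1 -0.7]
0.007 [-0.8  0.4 -0.6]
0.011 [ 0.5 -0.3  0.4]
0.015 [-0.4  0.7 -0.7]
0.019 [-0.2 -0.1  0.5]
11.8917 [0.44708376 0.00513668 0.1992251 ]
```

View pics/c4.png

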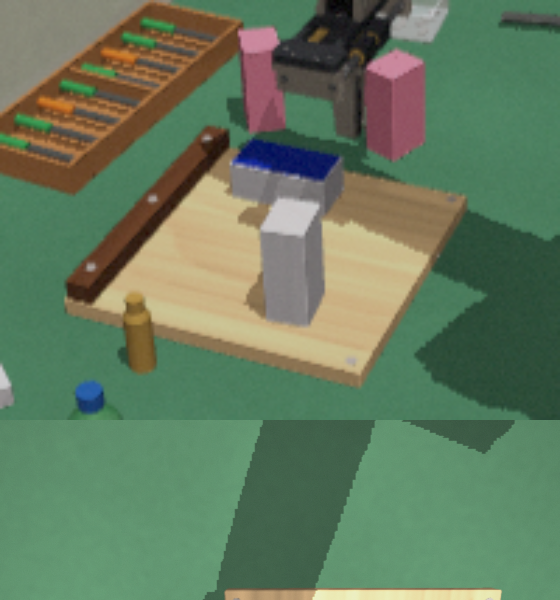

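The block lies on the board with its blue face up (blue patch at about (288,165) in the crop), short of the stop, and the bare block still stands. I'll measure the blue face from two views.

```bash
cat > blue.py <<'E'
from meas import *
def blue(f,roi):
    c=load(f);h=cv2.cvtColor(c["pixels"],cv2.COLOR_BGR2HSV);m=cv2.inRange(h,(105,120,40),(135,255,255))
    k=np.zeros_like(m);a,b,d,e=roi;k[b:e,a:d]=m[b:e,a:d]
    cs,_=cv2.findContours(k,cv2.RETR_EXTERNAL,cv2.CHAIN_APPROX_NONE);ct=max(cs,key=cv2.contourArea)[:,0]
    M=cv2.moments(k,True); return c,(M["m10"]/M["m00"],M["m01"]/M["m00"]),ct
def show(f,roi):
    c,cen,ct=blue(f,roi)
    w=np.float32([onz(c,*p,.058)[:2] for p in ct])
    (x,y),s,_=cv2.minAreaRect(w); q=cv2.boxPoints(((x,y),s,_))
    e=max([q[1]-q[0],q[2]-q[1]],key=np.linalg.norm); e*=np.sign(e[0]); print(f,"centre",x,y,"size",s,"yaw",np.arctan2(e[1],e[0])); return c,cen
E
python3 - <<'E'
from blue import *
a=show("top4",(240,150,330,240)); b=show("side3",(200,180,290,250)); print(two(*a,*b))
E
```

```text
top4 centre 0.5947239398956299 0.016876962035894394 size (0.09494569897651672, 0.043015968054533005) yaw 0.08694578
side3 centre 0.5937394499778748 0.016061216592788696 size (0.09604790061712265, 0.04478982090950012) yaw 0.111950465
(array([0.59362475, 0.01659549, 0.05816983]), np.float64(0.0013459136151710283))
```

The two views agree: the blue face centre is at (0.594,0.017,0.058) and its yaw is about 0.09, so there are about 49 mm to go. Next I'll push the tail until the force rises at the stop.

Run:
```python
from blue import *
yaw=.083; n=np.array([np.cos(yaw),np.sin(yaw),0]); C=np.array([.5938,.0166,0])
at=lambda d,z: (C+n*d)+[0,0,z]
bot.line_to(at(-.095,.15),down(yaw+np.pi/2)); bot.line_to(at(-.09,.034),max_speed=.1)
print(bot.current_contact_force().round(1))
d=-.075; bot.line_to(at(d,.034),max_speed=.05)
while d<.005:
    d+=.006 if d<-.025 else .002
    bot.line_to(at(d,.034),max_speed=.03); f=-(bot.current_contact_force()@n)
    print(round(d,3),round(f,1),end="; ")
    if f>12: break
bot.hold(.3); print("F",bot.current_contact_force().round(1),bot.current_ee_pos())
bot.line_to(at(d-.04,.034),max_speed=.1); bot.line_to(at(-.13,.2),max_speed=.2); bot.hold(.2)
snap("top","top5");snap("side","side5");print(bot.current_clock())
a=show("top5",(240,130,330,240)); b=show("side5",(190,170,290,250)); print(two(*a,*b))
cv2.imwrite("pics/c5.png",cv2.resize(load("side5")["pixels"][180:300,160:320],(800,600),interpolation=cv2.INTER_CUBIC))
```

```text
[-0.9  0.7  0.3]
-0.069 0.4; -0.063 -0.5; -0.057 2.7; -0.051 2.3; -0.045 1.1; -0.039 1.4; -0.033 1.8; -0.027 1.8; -0.021 2.4; -0.019 4.2; -0.017 4.9; -0.015 11.9; -0.013 19.5; F [-19.1  -2.   14.2] [0.57685739 0.01526087 0.03393914]
20.65
top5 centre 0.6370302438735962 0.020512130111455917 size (0.09923674911260605, 0.04421095922589302) yaw 0.06286974
side5 centre 0.6357269883155823 0.018925435841083527 size (0.09563008695840836, 0.043684203177690506) yaw 0.08155973
(array([0.63640087, 0.01973938, 0.05792212]), np.float64(0.002233134034175252))
```

View pics/c5.png

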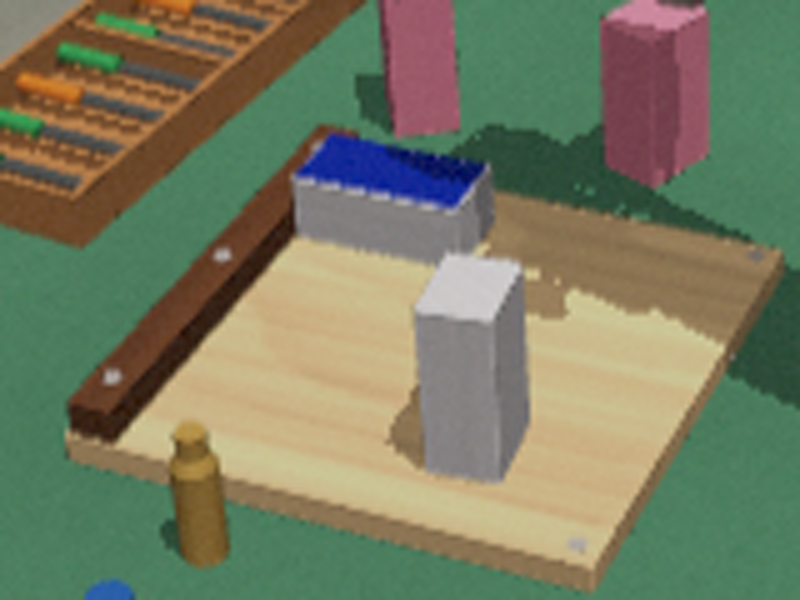

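In the crop the block's head meets the bar at (300,190), blue side up, and the bare block stands untouched. Two views put the centre 43 mm further on, short of the 49 mm I estimated, so I'll check the gap from straight above with the wrist camera.

Run:
```python
from h import *
bot.goto([.5,.015,.3],down(.083+np.pi/2)); bot.goto([.752,.015,.24],down(np.pi/2)); bot.hold(.2)
c=snap("wrist","w6"); print((-c["R"].T@c["t"]).round(4),bot.current_clock())
cv2.imwrite("pics/c6.png",cv2.resize(c["pixels"][0:240,180:420],(600,600),interpolation=cv2.INTER_CUBIC))
```

```text
[0.6844 0.0146 0.4118] 22.425
```

View pics/c6.png

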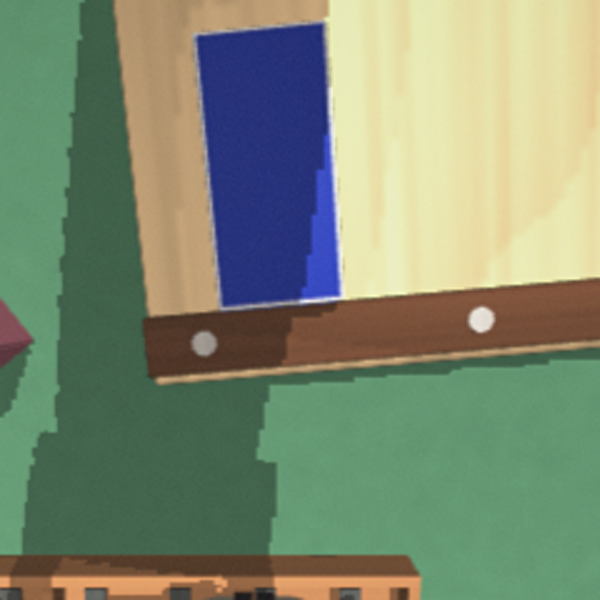

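The head runs along the bar with no visible gap: head edge (220,308)–(340,298), bar edge (150,319)–(600,279). I'll put a number on it before handing in.

Run:
```python
from meas import *
c=load("w6");p=c["pixels"];g=cv2.cvtColor(p,cv2.COLOR_BGR2GRAY).astype(float)
gr=-cv2.Sobel(g,cv2.CV_64F,0,1,ksize=3)
def edge(us,lo,hi,z):
    o=[]
    for u in us:
        r0=180+0; pred=(319-.0889*(u*2.5-180*2.5-150))/2.5
        a=int(pred)-5; s=gr[a:a+9,u].clip(0); k=s.argmax(); w=s[max(k-1,0):k+2]; o.append(onz(c,u,a+max(k-1,0)+(w*np.arange(len(w))).sum()/w.sum(),z)[:2])
    return line(o)
bo,bd=edge(list(range(243,263))+list(range(322,400)),0,0,.040)
ho,hd=edge(range(271,313),0,0,.058)
for n,d in(("bar",bd),("head",hd)): d*=np.sign(d[1]); print(n,"yaw",np.arctan2(-d[0],d[1]))
nn=np.array([bd[1],-bd[0]]); print("gap mm",1000*(bo-ho)@nn, bo,ho)
```

```text
bar yaw 0.0845687
head yaw 0.08822652
gap mm -0.20349288 [0.68342906 0.06981182] [0.68760234 0.02299084]
```

Measured gap is about 0 mm, and the head is square to the bar within 0.004 rad. The robot is clear of everything, so I'm handing in.

Run:
```python
from h import *
print(bot.current_contact_force().round(1)); print(bot.job_done())
```

```text
[-0.1  0.  -0.3]
the job is handed in; nothing more can be done
None
```

The dyed block lies blue face up with its head flat against the stop bar (measured gap about 0 mm, square within 0.004 rad), the bare block was seen still standing, nothing else was touched, and the job is handed in.

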